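Secure the vial and hold the index plunger clear

ROBOT

A 6-joint arm with a two-finger parallel gripper is mounted at the origin on a cart in front of the work surface, level with it; the furniture and walls round the work are solid. World frame = base frame: x ahead of the robot, y to its left, z up, the work surface at z = 0. Lengths are in m, angles in rad, forces in N, time in s.
With the tool pointing down it reaches from about 0.325 to 0.85 m from the base axis. Payload 15.5 kg.
Tool frame: the origin (TCP) lies at the very end of the fingers, on their centre line; the grasp point (between the pads) lies 19 mm behind it; y points along the fingers, x is the direction in which the jaws open and shut, and the axes are right-handed (so a half turn about y gives the same grasp; the last joint's range is limited). The gripper opens to 91 mm and grips with 3 to 60 N. Pads are 32 mm wide; open, the fingers measure 118 mm over their backs; the gripper's body (76 mm by 178 mm) begins 60 mm behind the grasp point.
Start: joints at [-1.373, 0.494, 1.345, -0, 1.302, -0.096], TCP at [0.18, -0.598, 0.214] pointing down, gripper open.
Joint ranges: [-2.91, 2.91], [-0.82, 2.16], [0.22, 2.67], [-1.22, 4.37], [0.12, 2.79], [-3.08, 3.08]. Speed limits (rad/s): [1.89, 1.89, 2.57, 3.01, 3.01, 3.01].

INTERFACE

Orientations are given as a 3x3 rotation matrix whose columns are the frame's x, y, z axes.
In Python, from cell import bot, vision gives the robot as it stands.
- The arm moves only by the shell command python3 -m crank 'ROWS'. ROWS is JSON, a list of rows, each an object with "dp": the shift along the world's x, y, z in m, a list of three; "delta_rot": the turn, a rotation vector about the world's x, y, z in rad, a list of three; "jaw": the closure, from -1 (fully open) to 1 (shut), so that 0 is half open. A call has exactly 10 rows; each row is the pose to reach, as a shift and turn from the pose commanded when the call began; what a row does not reach only later rows make up. A row lasts 1/10 s, in which the tool goes at most 50 mm and 8.59 degrees, less where a joint would pass 70% of its speed; a pose out of reach is approached as far as the arm can. A call with a gripper value outside its range is refused whole. The fingers move at their own pace and stop on an object; the grip force is fixed at half the most. Time passes only in rows, so rows that repeat a pose let the fingers close, or fill a call up. It gives the time, the measured TCP pose, the force and the opening at its end, in the units of the state.
- bot.observe(): the state, without advancing time (a new reading comes with each control period).
- vision.capture(name): name is "side" or "top" or "wrist"; returns the picture (384x512x3 uint8, red, green, blue); there is no depth.
- vision.camera_model(name): a dict with "fov_y" (degrees; the focal length in pixels is half the picture's height over the tangent of half this angle, whatever the lens; pixels are square), "cx", "cy" (the principal point, pixels), "world_from_camera" (4x4, takes a point from camera to world coordinates). Camera axes: x right, y down, z forward; pixel columns grow to the right and rows downward; lengths in m; the calibration is good to about 2 mm. A picture is of the moment at which its call begins: read the wrist's pose just before it. camera_model takes no time and is no camera call; for the wrist camera it gives the pose at the moment of the call.
- bot.sign_off(): hands the job in, once; it reports no verdict.
The state is a dict: "time": time; "joints": joint angles; "qvel": joint speeds; "joint_efforts": joint torques, N m; "position": TCP position; "tool_rot": TCP orientation; "contact_force": force on the tool from outside, world axes, zero at the start; "torque": the same for the moment, N m; "opening": opening from 0.0 (shut) to 1.0 (fully open).
Only numpy, scipy, OpenCV 4.12 (cv2) and the standard library are available. Lean on these libraries where they do the work, as an engineer would, in place of code of your own. Each camera call takes 0.05 s, during which the arm holds its last target. There are 200 camera calls.

TASK

On the index stage that carries the vial, swing the latch bar shut across the vial until it rests in its catch. Then take the sprung index plunger of the same stage by its knob, pull it fully up so that its pin is clear of the hole in the rail, and finish while still holding it up there with the gripper (do not let go). Keep the vial standing in its nest, and leave the empty stage and the other things on the bench alone.

Things in the scene. Friction and masses are not known exactly. Their poses are not given: they have to be found in the camera images.
- loaded_stage: Index stage that carries the vial: aluminium rail 44 x 200 x 16 mm with a row of holes, fixed, and on it a carriage plate 70 x 90 mm, top at z 28. Which stage stands left and which right varies. Origin: on the bench under the carriage's centre; z up, y along the rail towards the plunger. In its x, y (mm): vial nest (0, 0), plunger (0, 68), latch hinge (-26, 26), catch (-23, -20).
- loaded_stage_latch (a joint): angle of its latch bar (rad): 0 = closed, the bar across the open side of the nest, in the slot of the catch, where a stop ends it; grows to 1.5 as the bar swings out towards the stage's -x. Light friction (about 0.4 N at the pin moves it), and it stays where it is left. Starts at 0.6 to 1.1.
- loaded_stage_latch_pin (a point): middle of its upright black finger pin (12 mm diameter, from 61 to 96 mm above the bench) near the free end of the latch bar, 64 mm from the hinge axis; this point is 79 mm above the bench. The steel bar below it has its top 58 mm above the bench. Axes: z up, y along the bar to the hinge.
- loaded_stage_plunger (a joint): travel of its sprung index plunger (m): 0 = pin 10 mm deep in its hole, 0.016 = pulled fully up against the stop; the tip leaves the hole at 0.010. The spring pulls it down with 4 N at 0, 10 N at 0.016, friction besides; it snaps back when let go and does not lock.
- loaded_stage_plunger_knob (a point): centre of the plunger's black round knob: 26 mm diameter, from 9 mm below to 11 mm above this point, which is 74 mm above the bench when seated. Below it a 12 mm shank and a bushing 25 mm wide, top 48 mm above the bench. Rises straight up with the plunger.
- empty_stage: Other index stage, same but with empty nest: aluminium rail 44 x 200 x 16 mm with a row of holes, fixed, and on it a carriage plate 70 x 90 mm, top at z 28. Which stage stands left and which right varies. Origin: on the bench under the carriage's centre; z up, y along the rail towards the plunger. In its x, y (mm): vial nest (0, 0), plunger (0, 68), latch hinge (-26, 26), catch (-23, -20).
- empty_stage_latch (a joint): angle of its latch bar (rad): 0 = closed, the bar across the open side of the nest, in the slot of the catch, where a stop ends it; grows to 1.5 as the bar swings out towards the stage's -x. Light friction (about 0.4 N at the pin moves it), and it stays where it is left. Starts at 0.6 to 1.1.
- empty_stage_latch_pin (a point): middle of its upright black finger pin (12 mm diameter, from 61 to 96 mm above the bench) near the free end of the latch bar, 64 mm from the hinge axis; this point is 79 mm above the bench. The steel bar below it has its top 58 mm above the bench. Axes: z up, y along the bar to the hinge.
- empty_stage_plunger (a joint): travel of its sprung index plunger (m): 0 = pin 10 mm deep in its hole, 0.016 = pulled fully up against the stop; the tip leaves the hole at 0.010. The spring pulls it down with 4 N at 0, 10 N at 0.016, friction besides; it snaps back when let go and does not lock.
- empty_stage_plunger_knob (a point): centre of the plunger's black round knob: 26 mm diameter, from 9 mm below to 11 mm above this point, which is 74 mm above the bench when seated. Below it a 12 mm shank and a bushing 25 mm wide, top 48 mm above the bench. Rises straight up with the plunger.
- loaded_stage_latch_hinge (a point): point on the vertical hinge axis of the loaded stage's latch, 53 mm above the bench. With the latch open by angle a, the finger pin stands at 64 * (-sin a, -cos a) mm from it in the stage's x, y.
- loaded_stage_pin_tip (a point): lower tip of the loaded stage's index pin (diameter 9 mm); 6 mm above the bench when seated, 22 mm when fully up.
- loaded_stage_hole (a point): mouth of the hole in the rail in which the loaded stage's pin sits, 16 mm above the bench. Note: between the two stages stands the fixed stereotaxic frame; its tall parts fill about x 0.38 to 0.75, y -0.15 to 0.15 m (beyond x 0.5: y -0.25 to 0.25), up to about 0.5 m high. To cross, pass high on its robot side.
- loaded_stage_nest (a point): centre of the floor of the loaded stage's vial nest, 28 mm above the bench; three walls up to 54 mm above the bench, open to the stage's -x. The catch, a slotted dark steel post, is 62 mm high; only vial, latch pin and plunger knob are higher.
- vial: glass vial with a crimped cap, 24 mm diameter, 53 mm tall, loose, standing upright in the nest of the loaded stage; origin at the centre of its underside; z up.
- cement_bottle: bystander: small dropper bottle, 34 x 34 x 83 mm; origin at the centre of its underside.
- bench_timer: bystander: flat bench timer, 62 x 64 x 18 mm; origin at the centre of its underside.
- gauze_pack: bystander: stack of gauze, 54 x 54 x 15 mm; origin at the centre of its underside.
- battery: bystander: lying cell, 14 x 50 x 14 mm; origin at the centre of its underside.
- beaker: bystander: small glass beaker, 43 mm wide, 57 mm tall; origin at the centre of its underside.
- tape_roll: bystander: roll of tape lying flat, 47 mm wide, 25 mm high; origin at the centre of its underside.

How it is judged:
By the outcome, as a careful person would: the job done as asked, in the order asked, and still so for the second after the job is handed in, while the arm keeps its last pose, push and grip.
It also fails if it takes over 56 s, if anything falls off the work surface, if the arm or the gripper's body presses on something with over 40 N, if the wrist force passes 120 N, or if a joint passes its speed limit or range.

## Working session

There is one attempt and no reset: what is moved stays moved. The work goes in short steps, Python scripts to look and compute and a shell command to move; the robot and the scene stay as the last step left them, time stands still between calls to the robot, and variables do not carry over. Pictures are saved under pics/ and viewed, and the job is handed in when it is done.

```bash
mkdir -p pics
python3 - <<'E'
from cell import bot, vision
import cv2,numpy as np
s=bot.observe();print(s['time'],s['position'],s['tool_rot'],s['opening'])
for n in ("top","side","wrist"):
    m=vision.camera_model(n);print(n,m['fov_y'],m['cx'],m['cy'],np.round(m['world_from_camera'],4).tolist(),[k for k in m])
    cv2.imwrite(f"pics/{n}0.png",cv2.resize(vision.capture(n)[:,:,::-1],(800,600),interpolation=cv2.INTER_CUBIC))
E
```

```text
0.0 [ 0.18031607 -0.59803869  0.21335348] [[ 2.88606243e-01 -2.15904825e-04  9.57447852e-01]
 [-9.57447173e-01  1.14767549e-03  2.88606297e-01]
 [-1.16115092e-03 -9.99999318e-01  1.24508847e-04]] 0.9946685679480246
top 42.1373007376928 264.23598989439324 191.53938812000953 [[0.2561, -0.7614, 0.5955, -0.8317], [-0.9666, -0.2015, 0.1581, -0.3883], [-0.0003, -0.6162, -0.7876, 1.8246], [0.0, 0.0, 0.0, 1.0]] ['fov_y', 'cx', 'cy', 'world_from_camera']
side 42.747122942700194 257.6271893336355 190.63748207464303 [[0.9989, 0.0121, -0.045, 0.5896], [0.0433, -0.5983, 0.8001, -1.5742], [-0.0173, -0.8012, -0.5982, 1.2218], [0.0, 0.0, 0.0, 1.0]] ['fov_y', 'cx', 'cy', 'world_from_camera']
wrist 59.72327349109655 246.4728690142403 189.48811324786857 [[0.2879, -0.9211, -0.2621, 0.2539], [-0.9577, -0.2774, -0.0771, -0.5762], [-0.0017, 0.2732, -0.962, 0.3845], [0.0, 0.0, 0.0, 1.0]] ['fov_y', 'cx', 'cy', 'world_from_camera']
```

View pics/top0.png

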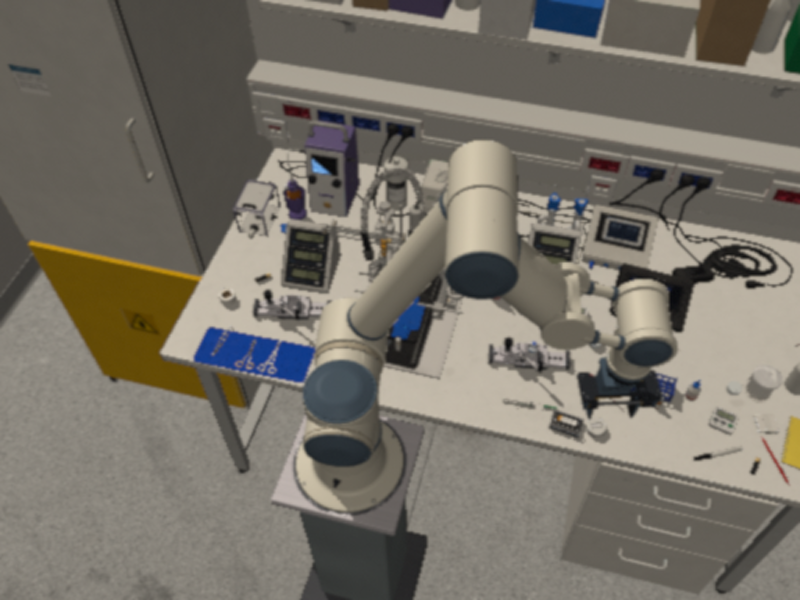

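View pics/side0.png

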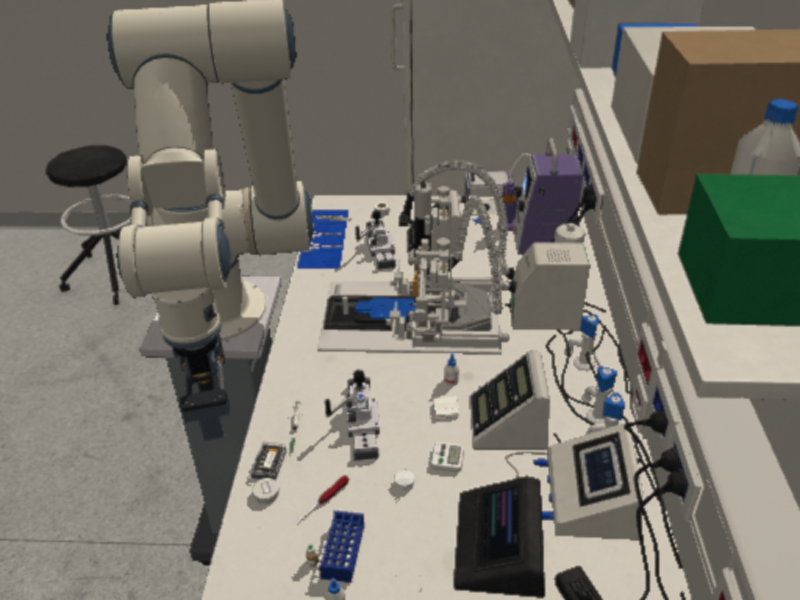

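View pics/wrist0.png

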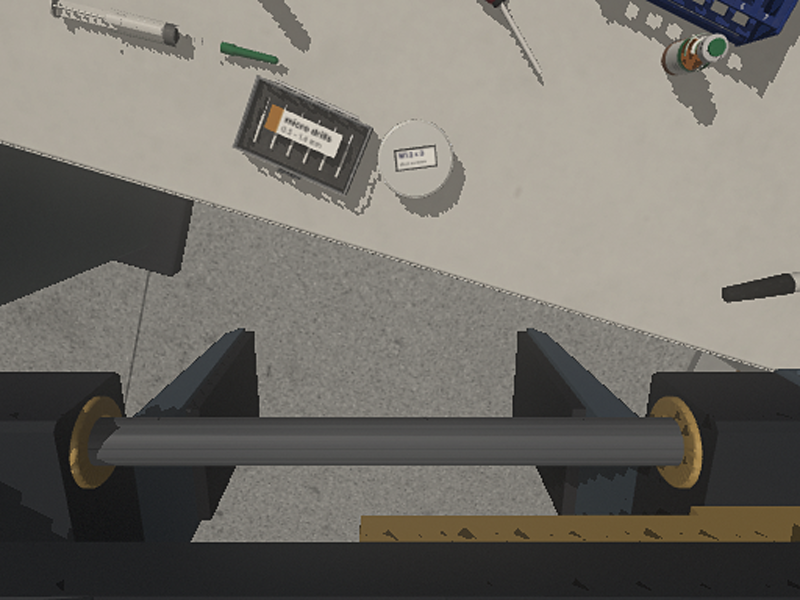

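The wrist view shows only bench edge. The two stages are at about (360,415) and (378,240) in the side view, and (530,355) and (290,308) in the top view. I'll enlarge both to find the vial.

Run:
```python
from cell import vision
import cv2,numpy as np
def crop(im,c,r,w,h,k): return cv2.resize(im[r:r+h,c:c+w],None,fx=k,fy=k,interpolation=cv2.INTER_CUBIC)
t=vision.capture("top")[:,:,::-1];s=vision.capture("side")[:,:,::-1]
cv2.imwrite("pics/a.png",np.vstack([np.hstack([crop(s,195,230,66,70,6),crop(s,220,120,66,70,6)])[:, :792],np.hstack([crop(t,300,210,66,30,6),crop(t,155,182,66,30,6)])]))
```

```text
(no output)
```

View pics/a.png

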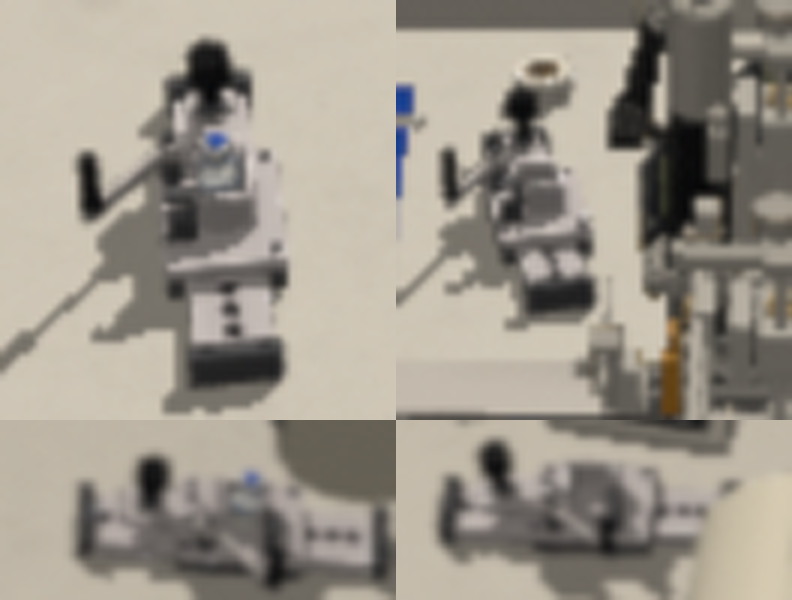

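The loaded stage is the right-hand one: a blue cap shows in its nest. In the side view the knob is at (229.7,240.8), the pin at (210,260.5) and the cap at (230.5,253). In the top view they are at (325.5,219.5), (345.5,234.7) and (341.8,219.7).

```bash
cat > h.py <<'E'
import numpy as np
from cell import bot, vision
def ray(m,u,v):
    f=192/np.tan(np.radians(m['fov_y'])/2);W=np.array(m['world_from_camera'])
    d=W[:3,:3]@np.array([(u-m['cx'])/f,(v-m['cy'])/f,1.]);return W[:3,3],d/np.linalg.norm(d)
def plane(m,u,v,z):
    o,d=ray(m,u,v);return o+d*(z-o[2])/d[2]
def tri(*rs):
    A=sum(np.eye(3)-np.outer(d,d) for o,d in rs);b=sum((np.eye(3)-np.outer(d,d))@o for o,d in rs);return np.linalg.solve(A,b)
def px(m,p):
    f=192/np.tan(np.radians(m['fov_y'])/2);W=np.array(m['world_from_camera']);c=W[:3,:3].T@(np.array(p)-W[:3,3])
    return m['cx']+f*c[0]/c[2],m['cy']+f*c[1]/c[2]
E
python3 - <<'E'
from h import *
s=vision.camera_model("side");t=vision.camera_model("top")
for n,a,b,z in(("knob",(229.7,240.8),(325.5,219.5),.075),("pin",(210,260.5),(345.5,234.7),.079),("cap",(230.5,253),(341.8,219.7),.08)):
    print(n,plane(s,*a,z).round(4),plane(t,*b,z).round(4),tri(ray(s,*a),ray(t,*b)).round(4))
E
```

```text
knob [ 0.4196 -0.3307  0.075 ] [ 0.4116 -0.3287  0.075 ] [ 0.4176 -0.3273  0.0698]
pin [ 0.364  -0.4313  0.079 ] [ 0.3542 -0.4235  0.079 ] [ 0.3616 -0.4231  0.0697]
cap [ 0.4284 -0.3956  0.08  ] [ 0.4248 -0.3962  0.08  ] [ 0.4273 -0.3954  0.0784]
```

```bash
python3 -m crank '[{"dp":[0.01,0.01,0.01],"delta_rot":[0,0,0.1],"jaw":1},{"dp":[0.03,0.03,0.02],"delta_rot":[0,0,0.24],"jaw":1},{"dp":[0.05,0.05,0.03],"delta_rot":[0,0,0.38],"jaw":1},{"dp":[0.08,0.07,0.04],"delta_rot":[0,0,0.53],"jaw":1},{"dp":[0.11,0.10,0.05],"delta_rot":[0,0,0.68],"jaw":1},{"dp":[0.14,0.13,0.05],"delta_rot":[0,0,0.83],"jaw":1},{"dp":[0.16,0.15,0.05],"delta_rot":[0,0,0.98],"jaw":1},{"dp":[0.18,0.17,0.05],"delta_rot":[0,0,1.13],"jaw":1},{"dp":[0.19,0.18,0.05],"delta_rot":[0,0,1.27],"jaw":1},{"dp":[0.19,0.18,0.05],"delta_rot":[0,0,1.41],"jaw":1}]' && python3 -m crank '[{"dp":[0,0,0],"delta_rot":[0,0,0],"jaw":1},{"dp":[0,0,0],"delta_rot":[0,0,0],"jaw":1},{"dp":[0,0,0],"delta_rot":[0,0,0],"jaw":1},{"dp":[0,0,0],"delta_rot":[0,0,0],"jaw":1},{"dp":[0,0,0],"delta_rot":[0,0,0],"jaw":1},{"dp":[0,0,0],"delta_rot":[0,0,0],"jaw":1},{"dp":[0,0,0],"delta_rot":[0,0,0],"jaw":1},{"dp":[0,0,0],"delta_rot":[0,0,0],"jaw":1},{"dp":[0,0,0],"delta_rot":[0,0,0],"jaw":1},{"dp":[0,0,0],"delta_rot":[0,0,0],"jaw":1}]'
python3 - <<'E'
from h import *
import cv2
m=vision.camera_model("wrist");im=vision.capture("wrist")[:,:,::-1]
np.save("w1.npy",np.array(m['world_from_camera']));s=bot.observe();print(s['position'].tolist() if hasattr(s['position'],'tolist') else s['position'],np.round(s['tool_rot'],3).tolist(),s['opening'])
cv2.imwrite("pics/w1.png",cv2.resize(im,(800,600),interpolation=cv2.INTER_CUBIC))
E
```

```text
time: 1.25
position: [0.3717, -0.4168, 0.2639]
tool_rot: [[0.99, 0.0, -0.139], [0.139, 0.0, 0.99], [0.0, -1.0, 0.0]]
contact_force: [-0.8, -0.3, 0.4]
opening: 0.153
time: 2.25
position: [0.3704, -0.4184, 0.2639]
tool_rot: [[0.991, 0.0, -0.132], [0.132, -0.0, 0.991], [0.0, -1.0, -0.0]]
contact_force: [0.3, 0.8, -0.2]
opening: 0.011
[0.3704100310883494, -0.41837298915047677, 0.2638977701575666] [[0.991, -0.0, -0.132], [0.132, 0.0, 0.991], [0.0, -1.0, 0.0]] 0.003547846597545572
```

View pics/w1.png

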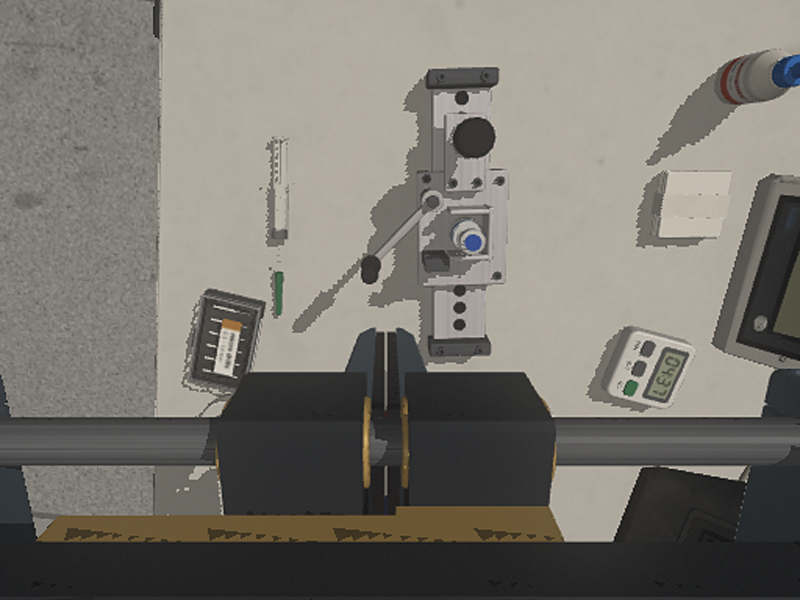

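The wrist view shows the whole loaded stage: knob top at (474,137), pin top at (371,261), hinge at (431,200), cap at (473,242), and rail holes at (461,97) and (459,325).

Run:
```python
from h import *
m=vision.camera_model("wrist")
P={n:plane(m,u/1.5625,v/1.5625,z) for n,u,v,z in(("knob",474,137,.085),("pin",371,261,.096),("hinge",431,200,.060),("cap",473,242,.081),("h1",461,97,.016),("h2",459,325,.016))}
for n in P: print(n,P[n].round(4))
ey=(P['h1']-P['h2'])[:2];ey/=np.linalg.norm(ey);ex=np.array([ey[1],-ey[0]]);print("ex",ex,np.degrees(np.arctan2(ex[1],ex[0])))
k=P['knob'][:2];o=k-.068*ey;print("origin",o)
for n in P: print(n,[round(float((P[n][:2]-o)@e),4) for e in(ex,ey)])
W=lambda x,y:(o+x*ex+y*ey).round(4)
hx,hy=-.026,.026
for a in (.9,.8,.7,.6,.45,.3,.15,0,-.05): print(a,"pin",W(hx-.064*np.sin(a),hy-.064*np.cos(a)))
print(bot.observe()['position'])
```

```text
knob [ 0.4154 -0.3279  0.085 ]
pin [ 0.36   -0.4146  0.096 ]
hinge [ 0.3967 -0.3729  0.06  ]
cap [ 0.4275 -0.3955  0.081 ]
h1 [ 0.4115 -0.298   0.016 ]
h2 [ 0.4407 -0.4768  0.016 ]
ex [0.98699721 0.16073737] 9.249698379551635
origin [ 0.42631708 -0.39498251]
knob [-0.0, 0.068]
pin [-0.0686, -0.0087]
hinge [-0.0257, 0.0265]
cap [0.0011, -0.0007]
h1 [0.001, 0.0981]
h2 [0.001, -0.0831]
0.9 pin [ 0.3534 -0.4208]
0.8 pin [ 0.3583 -0.4249]
0.7 pin [ 0.3637 -0.4284]
0.6 pin [ 0.3693 -0.4314]
0.45 pin [ 0.3783 -0.4349]
0.3 pin [ 0.3876 -0.4369]
0.15 pin [ 0.3972 -0.4375]
0 pin [ 0.4068 -0.4367]
-0.05 pin [ 0.4099 -0.4361]
[ 0.37041003 -0.41837299  0.26389777]
```

Because of parallax, the pin's true top is the lower end at about (370,271). That gives a pin position of about (0.358,-0.424), which matches the triangulation, and an opening of about 0.8 rad. I'll descend with closed fingers on its open side.

```bash
python3 -m crank '[{"dp":[-0.02,-0.006,-0.01],"delta_rot":[0,0,0.01],"jaw":1},{"dp":[-0.043,-0.012,-0.03],"delta_rot":[0,0,0.028],"jaw":1},{"dp":[-0.043,-0.012,-0.06],"delta_rot":[0,0,0.028],"jaw":1},{"dp":[-0.043,-0.012,-0.09],"delta_rot":[0,0,0.028],"jaw":1},{"dp":[-0.043,-0.012,-0.12],"delta_rot":[0,0,0.028],"jaw":1},{"dp":[-0.043,-0.012,-0.15],"delta_rot":[0,0,0.028],"jaw":1},{"dp":[-0.043,-0.012,-0.175],"delta_rot":[0,0,0.028],"jaw":1},{"dp":[-0.043,-0.012,-0.19],"delta_rot":[0,0,0.028],"jaw":1},{"dp":[-0.043,-0.012,-0.195],"delta_rot":[0,0,0.028],"jaw":1},{"dp":[-0.043,-0.012,-0.195],"delta_rot":[0,0,0.028],"jaw":1}]'
python3 - <<'E'
from h import *
import cv2
im=vision.capture("wrist")[:,:,::-1]
s=bot.observe();print(s['position'],s['contact_force'])
cv2.imwrite("pics/w2.png",cv2.resize(im,(800,600),interpolation=cv2.INTER_CUBIC))
E
```

```text
time: 3.3
position: [0.3273, -0.4303, 0.0687]
tool_rot: [[0.987, -0.0, -0.159], [0.159, 0.001, 0.987], [-0.0, -1.0, 0.001]]
contact_force: [0.2, -1.0, 0.0]
opening: 0.006
[ 0.3275431  -0.43060999  0.06929767] [ 0.20700615 -0.33508197  0.15586505]
```

View pics/w2.png

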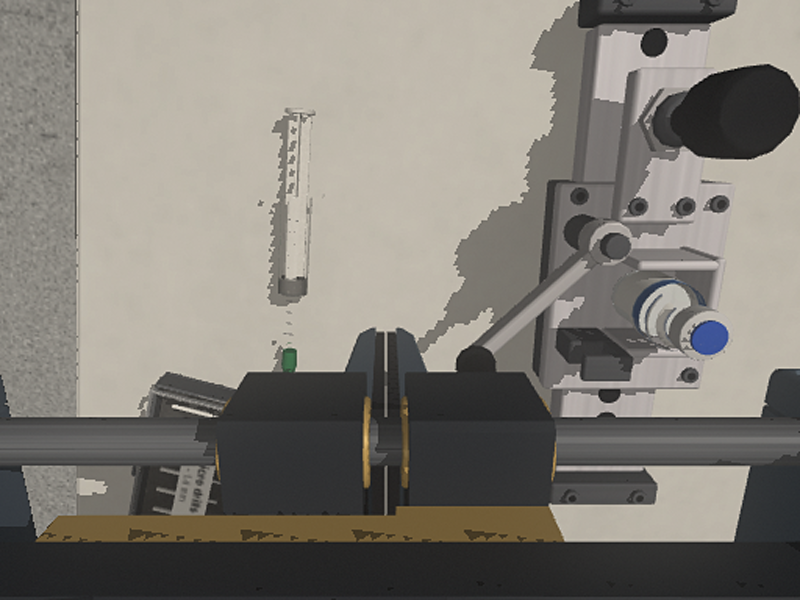

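The pin's top, at about (477,360), is just right of the closed fingers at (387,350), clear of them and level with them. I'll push it along.

```bash
python3 -m crank '[{"dp":[0.006,-0.002,0],"delta_rot":[0,0,0],"jaw":1},{"dp":[0.012,-0.004,0],"delta_rot":[0,0,0],"jaw":1},{"dp":[0.018,-0.006,0],"delta_rot":[0,0,0],"jaw":1},{"dp":[0.024,-0.008,0],"delta_rot":[0,0,0],"jaw":1},{"dp":[0.030,-0.009,0],"delta_rot":[0,0,0],"jaw":1},{"dp":[0.036,-0.010,0],"delta_rot":[0,0,0],"jaw":1},{"dp":[0.042,-0.010,0],"delta_rot":[0,0,0],"jaw":1},{"dp":[0.048,-0.010,0],"delta_rot":[0,0,0],"jaw":1},{"dp":[0.053,-0.010,0],"delta_rot":[0,0,0],"jaw":1},{"dp":[0.056,-0.010,0],"delta_rot":[0,0,0],"jaw":1}]'
python3 - <<'E'
from h import *
import cv2
im=vision.capture("wrist")[:,:,::-1]
s=bot.observe();print(s['position'],s['contact_force'])
cv2.imwrite("pics/w3.png",cv2.resize(im,(800,600),interpolation=cv2.INTER_CUBIC))
E
```

```text
time: 4.35
position: [0.3839, -0.4403, 0.0689]
tool_rot: [[0.987, 0.0, -0.16], [0.16, 0.0, 0.987], [0.0, -1.0, 0.0]]
contact_force: [-1.2, -0.6, 0.2]
opening: 0.004
[ 0.3841778  -0.44034107  0.06890207] [ 0.38069634 -0.03193428 -0.57708216]
```

View pics/w3.png

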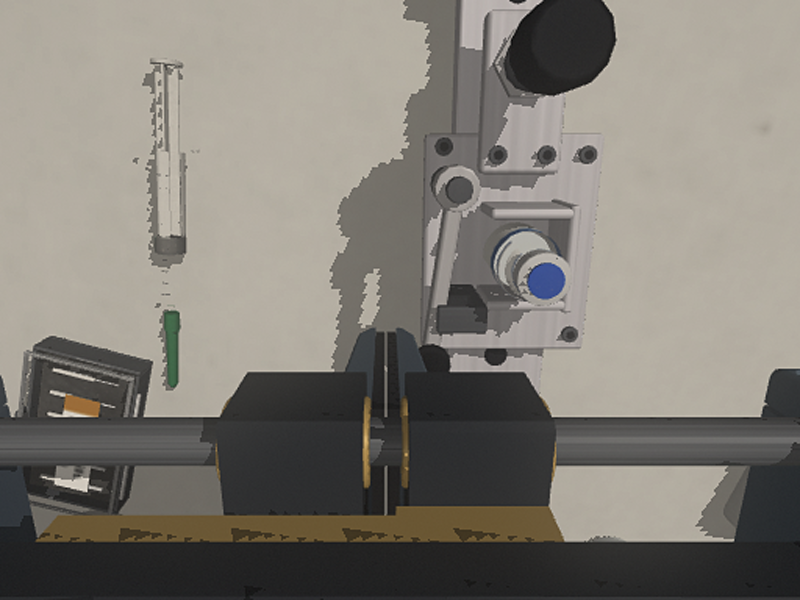

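The bar runs from the hinge at (457,188) to about (435,340). It is nearly in the catch slot, roughly 0.1 rad from closed. I'll push on slowly and watch the force.

```bash
python3 -m crank '[{"dp":[0.001,0,0],"delta_rot":[0,0,0],"jaw":1},{"dp":[0.002,0,0],"delta_rot":[0,0,0],"jaw":1},{"dp":[0.003,0,0],"delta_rot":[0,0,0],"jaw":1},{"dp":[0.004,0,0],"delta_rot":[0,0,0],"jaw":1},{"dp":[0.005,0,0],"delta_rot":[0,0,0],"jaw":1},{"dp":[0.006,0,0],"delta_rot":[0,0,0],"jaw":1},{"dp":[0.006,0,0],"delta_rot":[0,0,0],"jaw":1},{"dp":[0.007,0,0],"delta_rot":[0,0,0],"jaw":1},{"dp":[0.007,0,0],"delta_rot":[0,0,0],"jaw":1},{"dp":[0.007,0,0],"delta_rot":[0,0,0],"jaw":1}]'
python3 - <<'E'
from h import *
import cv2
im=vision.capture("wrist")[:,:,::-1]
s=bot.observe();print(s['position'],s['contact_force'])
cv2.imwrite("pics/w4.png",cv2.resize(im,(800,600),interpolation=cv2.INTER_CUBIC))
E
```

```text
time: 5.4
position: [0.3904, -0.4404, 0.0689]
tool_rot: [[0.987, 0.0, -0.159], [0.159, -0.0, 0.987], [0.0, -1.0, -0.0]]
contact_force: [0.0, -0.5, -0.3]
opening: 0.006
[ 0.39043318 -0.44042577  0.0689361 ] [-0.25704953 -0.148582   -0.76968917]
```

View pics/w4.png

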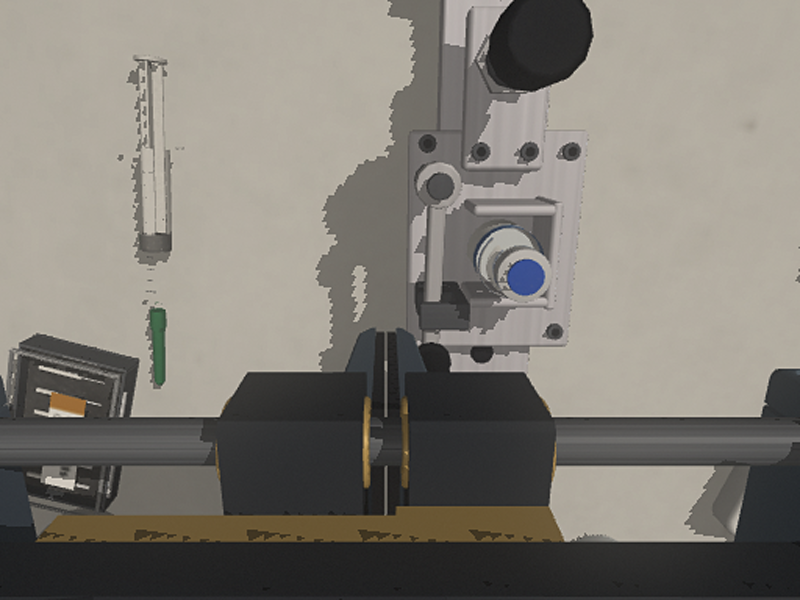

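The bar from (438,190) to (432,300) is in the slot, but there is no stop force yet. I'll continue in sub-millimetre steps.

```bash
python3 -m crank '[{"dp":[0.0005,0,0],"delta_rot":[0,0,0],"jaw":1},{"dp":[0.001,0,0],"delta_rot":[0,0,0],"jaw":1},{"dp":[0.0015,0,0],"delta_rot":[0,0,0],"jaw":1},{"dp":[0.002,0,0],"delta_rot":[0,0,0],"jaw":1},{"dp":[0.0025,0,0],"delta_rot":[0,0,0],"jaw":1},{"dp":[0.003,0,0],"delta_rot":[0,0,0],"jaw":1},{"dp":[0.003,0,0],"delta_rot":[0,0,0],"jaw":1},{"dp":[0.003,0,0],"delta_rot":[0,0,0],"jaw":1},{"dp":[0.003,0,0],"delta_rot":[0,0,0],"jaw":1},{"dp":[0.003,0,0],"delta_rot":[0,0,0],"jaw":1}]'
python3 - <<'E'
from h import *
import cv2
im=vision.capture("wrist")[:,:,::-1]
s=bot.observe();print(s['position'],s['contact_force'])
cv2.imwrite("pics/w5.png",cv2.resize(im[100:250,200:400],(800,600),interpolation=cv2.INTER_CUBIC))
E
```

```text
time: 6.45
position: [0.3926, -0.4403, 0.0688]
tool_rot: [[0.987, -0.001, -0.159], [0.159, 0.0, 0.987], [-0.001, -1.0, 0.001]]
contact_force: [-8.4, -0.5, 1.0]
opening: 0.002
[ 0.39256946 -0.44026387  0.06878984] [-8.0416496   0.16193985  1.88389061]
```

View pics/w5.png

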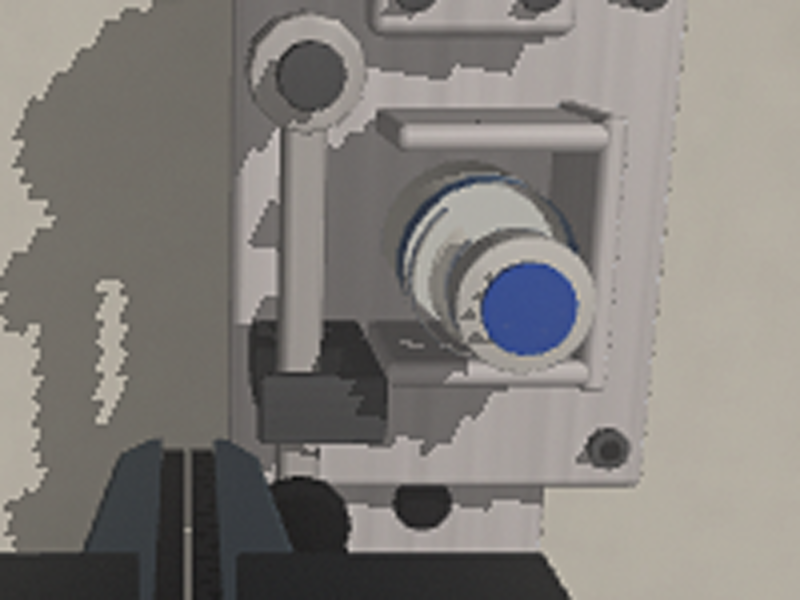

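The stop now pushes back with 8 N and the bar sits in the slot of the catch at (300,370), so the latch is closed. Next I back off, rise, open, and hover above the knob.

```bash
python3 -m crank '[{"dp":[-0.008,0,0],"delta_rot":[0,0,0],"jaw":1},{"dp":[-0.016,0,0],"delta_rot":[0,0,0],"jaw":1},{"dp":[-0.016,0,0.03],"delta_rot":[0,0,0],"jaw":1},{"dp":[-0.016,0,0.07],"delta_rot":[0,0,0],"jaw":1},{"dp":[-0.01,0.02,0.10],"delta_rot":[0,0,0],"jaw":0},{"dp":[0.0,0.05,0.11],"delta_rot":[0,0,0],"jaw":-1},{"dp":[0.01,0.08,0.11],"delta_rot":[0,0,0],"jaw":-1},{"dp":[0.02,0.10,0.11],"delta_rot":[0,0,0],"jaw":-1},{"dp":[0.022,0.112,0.11],"delta_rot":[0,0,0],"jaw":-1},{"dp":[0.022,0.112,0.11],"delta_rot":[0,0,0],"jaw":-1}]'
python3 -m crank '[{"dp":[0,0,0],"delta_rot":[0,0,0],"jaw":-1},{"dp":[0,0,0],"delta_rot":[0,0,0],"jaw":-1},{"dp":[0,0,0],"delta_rot":[0,0,0],"jaw":-1},{"dp":[0,0,0],"delta_rot":[0,0,0],"jaw":-1},{"dp":[0,0,0],"delta_rot":[0,0,0],"jaw":-1},{"dp":[0,0,-0.02],"delta_rot":[0,0,0],"jaw":-1},{"dp":[0,0,-0.03],"delta_rot":[0,0,0],"jaw":-1},{"dp":[0,0,-0.04],"delta_rot":[0,0,0],"jaw":-1},{"dp":[0,0,-0.05],"delta_rot":[0,0,0],"jaw":-1},{"dp":[0,0,-0.05],"delta_rot":[0,0,0],"jaw":-1}]'
python3 - <<'E'
from h import *
import cv2
m=vision.camera_model("wrist");im=vision.capture("wrist")[:,:,::-1]
s=bot.observe();print(s['position'],s['contact_force'],s['opening'])
for z in(.065,.085):
  for p in((.4155,-.328,z),): print(np.array(px(m,p))*1.5625)
cv2.imwrite("pics/w6.png",cv2.resize(im,(800,600),interpolation=cv2.INTER_CUBIC))
i=vision.capture("side")[:,:,::-1];cv2.imwrite("pics/s6.png",cv2.resize(i[220:310,180:300],(800,600),interpolation=cv2.INTER_CUBIC))
E
```

```text
time: 7.5
position: [0.4152, -0.3274, 0.1789]
tool_rot: [[0.987, -0.0, -0.161], [0.161, 0.0, 0.987], [-0.0, -1.0, 0.0]]
contact_force: [-0.2, 0.8, -0.1]
opening: 0.497
time: 8.5
position: [0.4149, -0.3279, 0.1277]
tool_rot: [[0.987, -0.001, -0.159], [0.159, 0.001, 0.987], [-0.001, -1.0, 0.002]]
contact_force: [0.4, 0.9, -0.4]
opening: 0.998
[ 0.41519489 -0.32819793  0.12843596] [ 0.90937695  0.96032702 -0.50659336] 1.0010218746464161
[387.5178884  318.73279614]
[387.65831317 333.14951749]
```

View pics/w6.png

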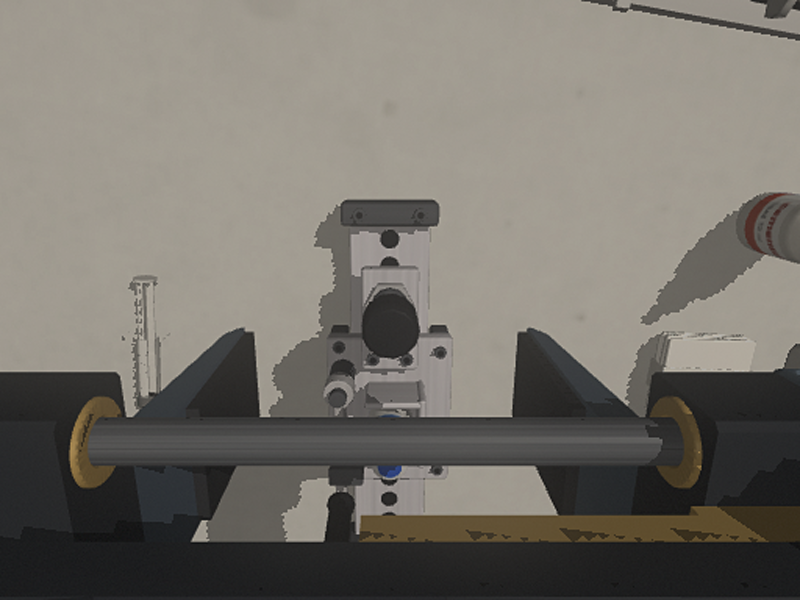

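View pics/s6.png

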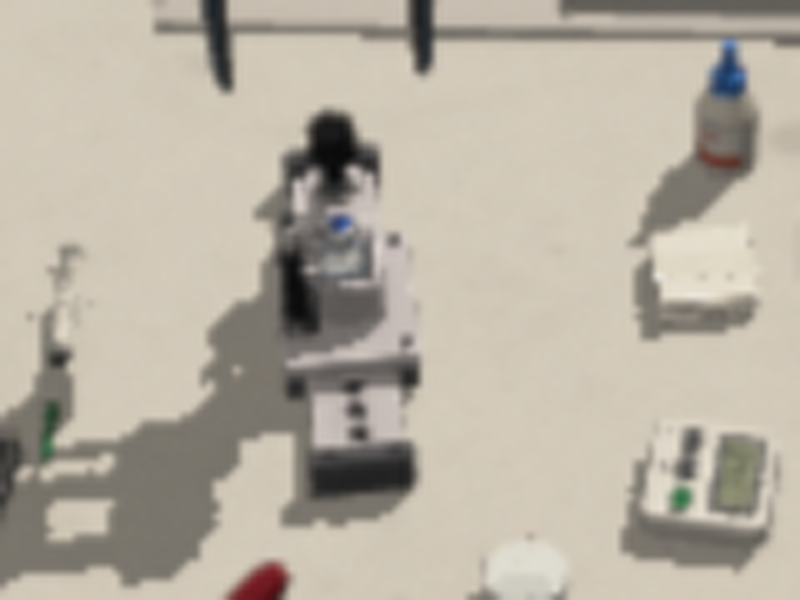

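The latch bar lies closed and the vial stands with its blue cap at (389,468). The knob top is centred between the jaws at (391,332) against a predicted (388,333), so I'll shift 1.5 mm in x, go down and grip.

```bash
python3 -m crank '[{"dp":[0.0015,0,-0.01],"delta_rot":[0,0,0],"jaw":-1},{"dp":[0.0015,0,-0.025],"delta_rot":[0,0,0],"jaw":-1},{"dp":[0.0015,0,-0.04],"delta_rot":[0,0,0],"jaw":-1},{"dp":[0.0015,0,-0.055],"delta_rot":[0,0,0],"jaw":-1},{"dp":[0.0015,0,-0.065],"delta_rot":[0,0,0],"jaw":-1},{"dp":[0.0015,0,-0.072],"delta_rot":[0,0,0],"jaw":-1},{"dp":[0.0015,0,-0.072],"delta_rot":[0,0,0],"jaw":-0.5},{"dp":[0.0015,0,-0.072],"delta_rot":[0,0,0],"jaw":0},{"dp":[0.0015,0,-0.072],"delta_rot":[0,0,0],"jaw":1},{"dp":[0.0015,0,-0.072],"delta_rot":[0,0,0],"jaw":1}]'
python3 -m crank '[{"dp":[0,0,0],"delta_rot":[0,0,0],"jaw":1},{"dp":[0,0,0],"delta_rot":[0,0,0],"jaw":1},{"dp":[0,0,0],"delta_rot":[0,0,0],"jaw":1},{"dp":[0,0,0],"delta_rot":[0,0,0],"jaw":1},{"dp":[0,0,0],"delta_rot":[0,0,0],"jaw":1},{"dp":[0,0,0],"delta_rot":[0,0,0],"jaw":1},{"dp":[0,0,0],"delta_rot":[0,0,0],"jaw":1},{"dp":[0,0,0],"delta_rot":[0,0,0],"jaw":1},{"dp":[0,0,0],"delta_rot":[0,0,0],"jaw":1},{"dp":[0,0,0],"delta_rot":[0,0,0],"jaw":1}]'
```

```text
time: 9.6
position: [0.4171, -0.3286, 0.0574]
tool_rot: [[0.987, 0.001, -0.159], [0.159, -0.001, 0.987], [0.001, -1.0, -0.001]]
contact_force: [-0.3, 0.7, 0.9]
opening: 0.678
time: 10.6
position: [0.417, -0.3284, 0.0569]
tool_rot: [[0.987, 0.0, -0.159], [0.159, -0.0, 0.987], [0.0, -1.0, -0.0]]
contact_force: [1.7, 1.4, -0.1]
opening: 0.275
```

The jaws hold at 25 mm, which is the knob's width. Now I pull up slowly.

```bash
python3 -m crank '[{"dp":[0,0,0.002],"delta_rot":[0,0,0],"jaw":1},{"dp":[0,0,0.004],"delta_rot":[0,0,0],"jaw":1},{"dp":[0,0,0.006],"delta_rot":[0,0,0],"jaw":1},{"dp":[0,0,0.008],"delta_rot":[0,0,0],"jaw":1},{"dp":[0,0,0.010],"delta_rot":[0,0,0],"jaw":1},{"dp":[0,0,0.012],"delta_rot":[0,0,0],"jaw":1},{"dp":[0,0,0.0135],"delta_rot":[0,0,0],"jaw":1},{"dp":[0,0,0.015],"delta_rot":[0,0,0],"jaw":1},{"dp":[0,0,0.015],"delta_rot":[0,0,0],"jaw":1},{"dp":[0,0,0.015],"delta_rot":[0,0,0],"jaw":1}]'
python3 - <<'E'
from h import *
import cv2
s=bot.observe();print(s['position'],s['contact_force'],s['opening'])
m=vision.camera_model("wrist");im=vision.capture("wrist")[:,:,::-1]
cv2.imwrite("pics/w7.png",cv2.resize(im,(800,600),interpolation=cv2.INTER_CUBIC))
E
```

```text
time: 11.6
position: [0.4169, -0.3284, 0.0719]
tool_rot: [[0.987, 0.0, -0.159], [0.159, -0.0, 0.987], [0.0, -1.0, -0.0]]
contact_force: [5.1, -0.7, -10.1]
opening: 0.274
[ 0.41693197 -0.32839767  0.07190705] [  5.14836231  -0.68342532 -10.13365657] 0.2744514905501668
```

View pics/w7.png

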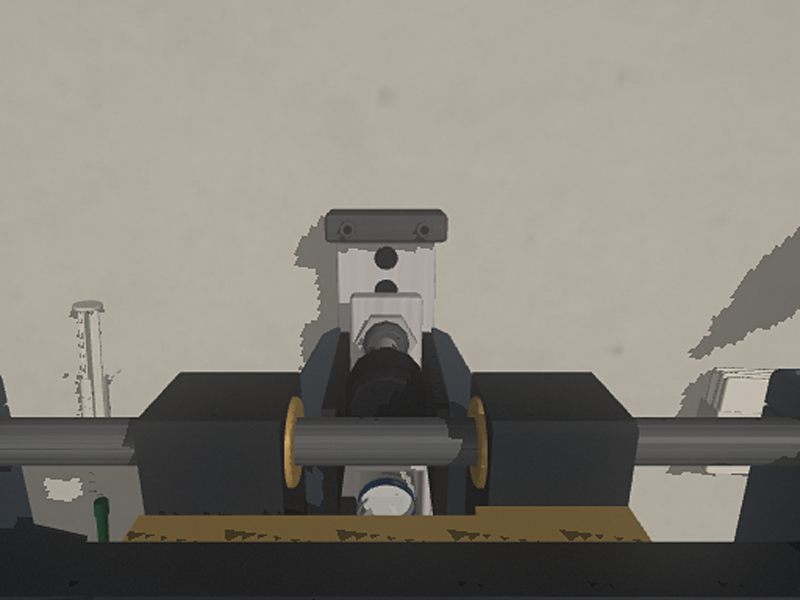

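The knob is held and has risen about 15 mm, with the spring pulling about 10 N and the shank showing at (385,340). I'll ease it onto the stop.

```bash
python3 -m crank '[{"dp":[0,0,0.0003],"delta_rot":[0,0,0],"jaw":1},{"dp":[0,0,0.0006],"delta_rot":[0,0,0],"jaw":1},{"dp":[0,0,0.0009],"delta_rot":[0,0,0],"jaw":1},{"dp":[0,0,0.0012],"delta_rot":[0,0,0],"jaw":1},{"dp":[0,0,0.0012],"delta_rot":[0,0,0],"jaw":1},{"dp":[0,0,0.0012],"delta_rot":[0,0,0],"jaw":1},{"dp":[0,0,0.0012],"delta_rot":[0,0,0],"jaw":1},{"dp":[0,0,0.0012],"delta_rot":[0,0,0],"jaw":1},{"dp":[0,0,0.0012],"delta_rot":[0,0,0],"jaw":1},{"dp":[0,0,0.0012],"delta_rot":[0,0,0],"jaw":1}]'
python3 - <<'E'
from h import *
import cv2
a=bot.observe()
i=vision.capture("side")[:,:,::-1];cv2.imwrite("pics/s8.png",cv2.resize(i[220:310,180:300],(800,600),interpolation=cv2.INTER_CUBIC))
for k in range(4): vision.capture("wrist")
s=bot.observe();print(a['position'],a['contact_force'],s['position'],s['contact_force'],s['opening'],s['time'])
E
```

```text
time: 12.65
position: [0.4169, -0.3284, 0.073]
tool_rot: [[0.987, -0.0, -0.159], [0.159, 0.0, 0.987], [-0.0, -1.0, 0.0]]
contact_force: [4.8, 0.2, -11.3]
opening: 0.273
[ 0.41688094 -0.32836681  0.07300651] [  4.8472224    0.18542706 -11.25860536] [ 0.41688109 -0.32838897  0.07302379] [  4.48644881  -0.39305022 -10.55796641] 0.2709561779729919 12.9
```

View pics/s8.png

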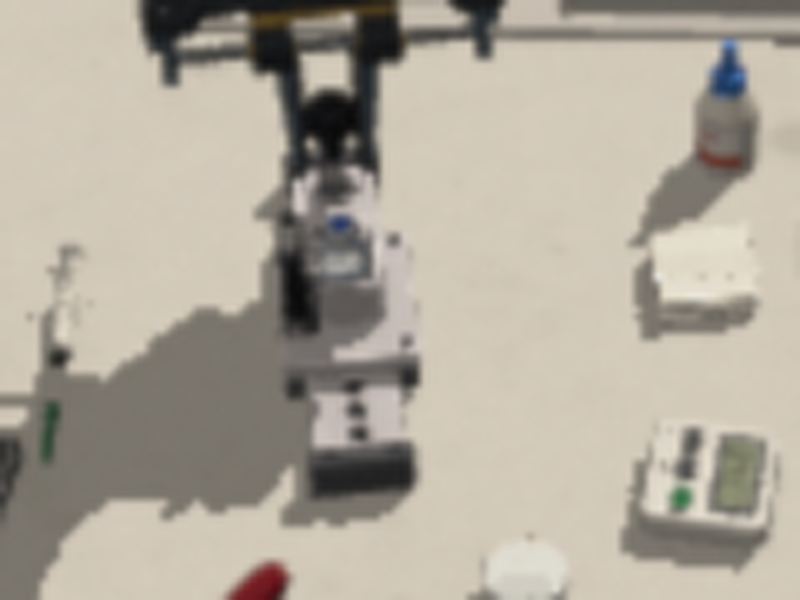

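The knob is up by 16.1 mm of tool travel, the vial stands and the latch is closed. The force shows no clear stop contact yet, so I'll add a small pull to confirm the stop.

```bash
python3 -m crank '[{"dp":[0,0,0.0002],"delta_rot":[0,0,0],"jaw":1},{"dp":[0,0,0.0004],"delta_rot":[0,0,0],"jaw":1},{"dp":[0,0,0.0006],"delta_rot":[0,0,0],"jaw":1},{"dp":[0,0,0.0008],"delta_rot":[0,0,0],"jaw":1},{"dp":[0,0,0.0008],"delta_rot":[0,0,0],"jaw":1},{"dp":[0,0,0.0008],"delta_rot":[0,0,0],"jaw":1},{"dp":[0,0,0.0008],"delta_rot":[0,0,0],"jaw":1},{"dp":[0,0,0.0008],"delta_rot":[0,0,0],"jaw":1},{"dp":[0,0,0.0008],"delta_rot":[0,0,0],"jaw":1},{"dp":[0,0,0.0008],"delta_rot":[0,0,0],"jaw":1}]'
```

```text
time: 13.9
position: [0.4168, -0.3283, 0.0732]
tool_rot: [[0.987, -0.0, -0.159], [0.159, 0.001, 0.987], [-0.0, -1.0, 0.001]]
contact_force: [7.2, -3.8, -24.3]
opening: 0.271
```

The tool stalled at 16.3 mm while the force jumped to 24 N, so the plunger is on its stop. I'll ease back 0.3 mm to keep slip margin and then check.

```bash
python3 -m crank '[{"dp":[0,0,-0.0003],"delta_rot":[0,0,0],"jaw":1},{"dp":[0,0,-0.0003],"delta_rot":[0,0,0],"jaw":1},{"dp":[0,0,-0.0003],"delta_rot":[0,0,0],"jaw":1},{"dp":[0,0,-0.0003],"delta_rot":[0,0,0],"jaw":1},{"dp":[0,0,-0.0003],"delta_rot":[0,0,0],"jaw":1},{"dp":[0,0,-0.0003],"delta_rot":[0,0,0],"jaw":1},{"dp":[0,0,-0.0003],"delta_rot":[0,0,0],"jaw":1},{"dp":[0,0,-0.0003],"delta_rot":[0,0,0],"jaw":1},{"dp":[0,0,-0.0003],"delta_rot":[0,0,0],"jaw":1},{"dp":[0,0,-0.0003],"delta_rot":[0,0,0],"jaw":1}]'
python3 - <<'E'
from h import *
import cv2
i=vision.capture("wrist")[:,:,::-1];j=vision.capture("side")[:,:,::-1]
cv2.imwrite("pics/w9.png",np.vstack([cv2.resize(i[190:330,150:350],(430,300)),cv2.resize(j[225:285,205:291],(430,300),interpolation=cv2.INTER_CUBIC)]))
s=bot.observe();print(s['position'],s['contact_force'],s['opening'],s['time'])
E
```

```text
time: 14.9
position: [0.4169, -0.3283, 0.0731]
tool_rot: [[0.987, -0.0, -0.159], [0.159, 0.0, 0.987], [-0.0, -1.0, 0.0]]
contact_force: [6.6, -1.9, -19.6]
opening: 0.271
[ 0.41687056 -0.32833621  0.07310592] [  7.21874579  -1.90846225 -18.07452162] 0.27163446470818803 15.0
```

View pics/w9.png

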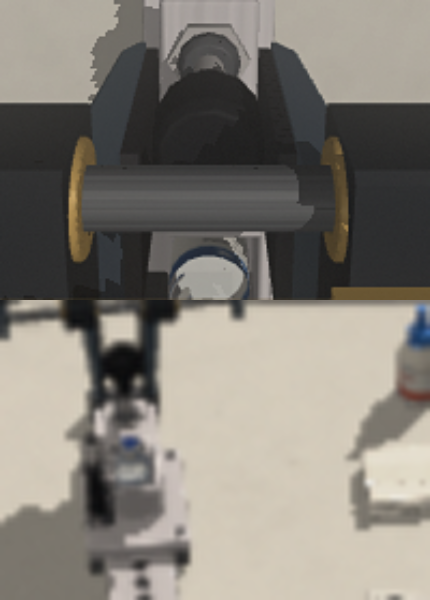

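The knob is gripped and up, with the shank visible below it. The vial's blue cap is upright at (130,445) and the latch pin is at the catch at (97,500). I'm handing the job in.

```bash
python3 -c "
from cell import bot
print(bot.sign_off())"
```

```text
the job is handed in; nothing more can be done
None
```

The latch on the loaded stage (the right-hand one) is shut in its catch, and I handed the job in at about 15 s with the gripper still holding the plunger fully up.

- **Latch:** I pushed the finger pin with closed fingers until the stop pushed back with about 8 N. The pictures showed the bar in the slot of the catch. The side view after the pull, which is coarse, still showed the pin at the catch.
- **Plunger:** I gripped the knob and pulled it up. The tool stopped at about 16.3 mm, where the force jumped from 11 N to 24 N, which means it had reached its stop. I then eased back slightly and held it there at about 18 to 20 N, with the jaws steady on the knob.
- **Vial and bench:** The vial was still standing in its nest in the last pictures. I did not go near the empty stage or push any of the other things, but I did not photograph the empty stage again at the end.

No check failed. My first reading of the latch pin's position was off because of parallax, and I corrected it before moving. A sideways force of about 7 N remains on the grip, probably from gripping the knob slightly off centre.

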